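# Thread the calipers case into its travel cradle and lock it

## Robot

A 7-joint arm with a two-finger parallel gripper is mounted at the origin on the work surface. World frame = base frame: x ahead of the robot, y to its left, z up, the work surface at z = 0. Lengths are in m, angles in rad, forces in N, time in s.
With the tool pointing down it reaches from about 0.425 to 0.925 m from the base axis. Payload 6.8 kg.
Tool frame: the origin (TCP) lies on the front face of the gripper's body, between the roots of the fingers; the fingertips stand 73 mm ahead of it and the grasp point (between the pads) lies 54 mm ahead of it (tcp_to_tips is the distance from the TCP to the fingertips, in m); z points along the fingers, x is the direction in which the jaws open and shut, and the axes are right-handed (so a half turn about z gives the same grasp; the last joint's range is limited). The gripper opens to 85 mm and grips with 20 to 120 N. Pads are 22 mm wide; open, the fingers measure 114 mm over their backs; the gripper's body (76 mm by 85 mm) begins 54 mm behind the grasp point. The pads swing forward as they close: fully open they stand 13 mm farther back than shut.
Start: joints at [-1.338, 0.477, 0.022, 1.555, -0.011, 1.109, -0.083], TCP at [0.226, 0.636, 0.304] pointing down, gripper open.
Joint ranges: [-2.96, 2.96], [-0.34, 2.1], [-1.41, 1.46], [0.24, 2.44], [-1.37, 4.51], [0.17, 1.92], [-2.96, 2.96]. Speed limits (rad/s): [2.39, 2.39, 3.14, 3.14, 3.14, 3.14, 3.14].

## Interface

Orientations are given as a unit quaternion [w, x, y, z].
In Python, from station import get_obs, read_camera, hand_in, look_for, silhouettes, tcp_to_tips gives the robot as it stands. The module is installed in compiled form; this text tells all that it offers.
- The arm moves only by the tool apply_moves, never from a script. Its argument "moves" is a list of rows, each a list of 3 entries, a list of its own where there are three numbers: the shift along the tool's x, y, z in units of 25 mm (1.0 is 25 mm), then the turn, a rotation vector about the tool's x, y, z in units of 10 degrees (1.0 is 10 degrees), then the gripper's target within -1 to 1 (fully open at 1, half-way at 0, shut at -1). In form: [[[dx, dy, dz], [rx, ry, rz], jaw], ...]. A call has 1 to 20 rows; each row is the pose to reach, as a shift and turn from the pose commanded when the call began, along the tool's axes at that moment; what a row does not reach only later rows make up. A row lasts 1/8 s, in which the tool goes at most 62.5 mm and 10.7 degrees, less where a joint would pass 70% of its speed; a pose out of reach is approached as far as the arm can. A call with a gripper value outside its range is refused whole. The fingers move at their own pace and stop on an object; "force" is the grip in N (left out, the last holds). Time passes only in rows, so rows that repeat a pose let the fingers close. It gives the time, the measured TCP pose, the force and the opening at its end, in the units of the state.
- get_obs(): the state, without advancing time (a new reading comes with each control period).
- read_camera(name): name is "side" or "top"; returns a dict with "color" (384x512x3 uint8, red, green, blue), "mtx" (3x3 intrinsics, pixels), "k1" (the pictures are not rectified: a ray, as slopes to the right and down, at radius r is drawn at 1 + k1 r^2 times it, then the intrinsics apply), "eye" and "rotation" of the camera in the world. Camera axes: x right, y up, looking along -z (the intrinsics and any distortion apply to the point x, -y, -z); pixel columns grow to the right and rows downward; lengths in m; the calibration is good to about 2 mm. A picture is of the moment at which its call begins. There is no depth.
- hand_in(): hands the job in, once; it reports no verdict.
Trained networks look in the newest picture that a camera, given by its name, has taken for a name from the list of things; names that differ only in an ending like _2 or _b are one class to them, and where a whole thing is asked for, a point or a joint stands for the part that bears it (a point fixed in the world has none). Each returns a list of dicts, best first, with "conf" (0 to 1); they miss things now and then, are a little off and sometimes report something else, mostly with a low value. They report only what shows in the picture. A call takes as long as a camera call. They do not tell look-alikes from the thing itself.
- look_for(camera, query): "pixel" ([row, column] in pixels, amid what is visible of it).
- silhouettes(camera, query): "mask" (384x512 bool, what is visible of it) and "pixel" ([row, column] in pixels, amid what is visible of it).
The state is a dict: "t": time; "q": joint angles; "joint_vel": joint speeds; "joint_torque": joint torques, N m; "eef_pos": TCP position; "tool_rot": TCP orientation; "contact_force": force on the tool from outside, world axes, zero at the start; "torque": the same for the moment, N m; "gripper_width": opening from 0.0 (shut) to 1.0 (fully open).
Only numpy, scipy, OpenCV 4.12 (cv2) and the standard library are available. Lean on these libraries where they do the work, as an engineer would, in place of code of your own. Each camera call takes 0.05 s, during which the arm holds its last target.

## Task

Stow the grey calipers case in its travel cradle so that it cannot slide about when the cart is rolled: slide it, orange latch end first, flat on the steel plate from the open end through under the blue bridge, and let go of it once the latch end sticks out on the other side. Then take it by the latch end from that far side and draw it on until it lies straight with its nose against the blue end stop, and only then turn the black ring on the bridge a quarter turn clockwise until it snaps over and its yellow tongue stands behind the case. Leave the other things on the shelf where they are.

Things in the scene. Friction and masses are not known exactly. Their poses are not given: they have to be found in the camera images.
- case_center (a point): Centre (half-way up) of the loose grey hard case for calipers, a closed slim box 56 mm wide (its x), 200 mm long (its y) and 26 mm high (its z), about 0.2 kg. +y points to the latch end (nose), which has an orange latch; the other end is the tail. It starts lying flat on the shelf, its nose roughly towards the robot's left.
- case_nose (a point): Middle of the case's latch-end face, 100 mm along +y from the case's centre, 13 mm above its underside. Same axes as the case.
- case_tail (a point): Middle of the case's tail-end face, 100 mm along -y from the case's centre, 13 mm above its underside. Same axes as the case.
- cradle: Travel cradle fixed to the shelf: a steel plate 84 mm wide, 4 mm thick, with a blue bridge and a blue end stop. Origin on the shelf surface under the middle of the bridge; +y is the way the case travels (open end, bridge, end stop), x is across. The plate runs from y = -180 to +210 mm. The bridge covers y = -20 to +20 mm.
- bridge (a point): Point on the plate's upper face (4 mm above the shelf) under the middle of the bridge; axes as the cradle. The bridge's two legs stand 64 mm apart inside, 76 mm outside; the underside of its top is 30 mm above the plate, its upper face 42 mm above the shelf.
- stop (a point): Foot of the end stop's face on the plate's upper face, at the cradle's y = +190 mm. The stop is 60 mm wide, 22 mm high, 16 mm thick. With the nose against it the tail lies at the cradle's y = -10 mm, 10 mm inside the bridge, so the case cannot be pushed home from the open end.
- ring_grip (a point): Centre of the black lock ring, a round knob 46 mm across over the cradle's origin, 48 to 66 mm above the shelf (this point: 57 mm). Under it, at 44 to 48 mm, a yellow arm 18 mm wide runs along this point's +x to a tongue at 45 to 50 mm from the axis, hanging to 12 mm above the shelf. Open: tongue beside the bridge (cradle's +x). Home: across the open end at the cradle's y = -45 to -50 mm.
- ring (a joint): Lock ring angle in rad: 0 open, growing clockwise seen from above, hard stop at 1.5 (a quarter turn, locked). An over-centre spring, at most 0.045 N m, pushes it back to 0 before mid-turn (0.75) and snaps it on to 1.5 once well past it; the friction is slight. It starts at 0.
- spool: Teal spool, 70 mm across, 55 mm high, origin under its centre. Bystander.
- cube: Clear acrylic cube of 45 mm, origin under its centre. Bystander.
- jar: Small amber jar, 54 mm across, 75 mm high, origin under its centre. Bystander.
- driver: Green-handled screwdriver, 180 mm long, lying on the shelf. Bystander.
There are look-alikes about, which are no part of the job. Of the things that look like the part that bears case_center, the smallest one is meant.

How it is judged:
By the outcome, as a careful person would: the job done as asked, in the order asked, and still so for the second after the job is handed in, with the robot touching nothing.
It also fails if it takes over 58 s, if anything falls off the work surface, if the arm or the gripper's body presses on something with over 40 N, if the wrist force passes 120 N, or if a joint passes its speed limit or range.

## Working session

There is one attempt and no reset: what is moved stays moved. The work goes in short steps, Python scripts to look and compute and a tool call to move; the robot and the scene stay as the last step left them, time stands still between calls to the robot, and variables do not carry over. Pictures are saved under pics/ and viewed, and the job is handed in when it is done.

Besides the shell and the picture viewer there is one more tool, called after "Call:" by a JSON object that holds its "fn" and its "kwargs", one argument or row to a line. apply_moves: Moves the arm, as the interface text tells. Its arguments: {"type":"object","properties":{"moves":{"type":"array"},"force":{"type":"number"}},"required":["moves"]}

```bash
mkdir -p pics; ls
python3 - <<'E'
from station import *
import cv2
o=get_obs(); print({k:o[k] for k in o}); print(tcp_to_tips)
for c in ("side","top"):
    r=read_camera(c); cv2.imwrite(f"pics/{c}0.png",r["color"][:,:,::-1]); print(c,r["mtx"],r["k1"],r["eye"],r["rotation"])
    for q in ("case_center","cradle","ring_grip","stop","spool","cube","jar","driver"):
        print(q,[(d["pixel"],round(d["conf"],2)) for d in look_for(c,q)])
E
```

```text
pics
{'t': 0.0, 'q': array([-1.33807125,  0.4778065 ,  0.02233315,  1.55643873, -0.0115095 ,
        1.10930725, -0.08311489]), 'joint_vel': array([ 0.00128684,  0.0011748 , -0.00111194,  0.00049853,  0.00098954,
       -0.00063533,  0.00042252]), 'joint_torque': array([-2.31965705e-04, -5.96436489e+01,  1.60788082e+00, -2.81206888e+01,
        1.25232182e-02,  8.86150432e-03,  2.04654657e-05]), 'eef_pos': array([0.22547486, 0.63574357, 0.30292655]), 'tool_rot': array([ 5.78242251e-04,  8.16778959e-01,  5.76949992e-01, -7.10326391e-04]), 'contact_force': array([-0.86025316,  0.03114413, -0.20645324]), 'torque': array([-0.01690361,  0.04083594,  0.02148466]), 'gripper_width': 1.0017626899232626}
0.0726
side [[407.0681009    0.         258.87138508]
 [  0.         407.0681009  197.14205244]
 [  0.           0.           1.        ]] -0.09133878271440944 [-0.00668032 -0.6151042   0.71059062] [ 0.85629654  0.40466945 -0.12734165 -0.29458952]
case_center [([246.3, 288.2], 0.92), ([203.2, 182.6], 0.89), ([341.4, 276.7], 0.64)]
cradle [([198.3, 309.3], 0.7)]
ring_grip [([184.9, 307.7], 0.84)]
stop [([199.7, 307.3], 0.61)]
spool [([133.2, 228.9], 0.91)]
cube [([295.9, 375.2], 0.82)]
jar [([147.8, 202.3], 0.89)]
driver [([285.6, 432.4], 0.96)]
top [[482.32459607   0.         252.32149404]
 [  0.         482.32459607 188.03828501]
 [  0.           0.           1.        ]] 0.006562122499101018 [ 0.35938614 -0.00511871  1.58135492] [-0.69637303 -0.02031304  0.01599973  0.71721405]
case_center [([188.7, 289.0], 0.95), ([245.2, 350.7], 0.82), ([225.6, 208.0], 0.63)]
cradle [([141.5, 255.9], 0.96)]
ring_grip [([138.4, 260.3], 0.76)]
stop [([140.8, 255.5], 0.98)]
spool [([143.4, 140.9], 0.92), ([138.7, 258.0], 0.69)]
cube [([172.7, 364.3], 0.81), ([142.0, 253.1], 0.49)]
jar [([177.5, 151.4], 0.65), ([131.5, 376.2], 0.16)]
driver [([128.9, 376.0], 0.78)]
```

View pics/side0.png

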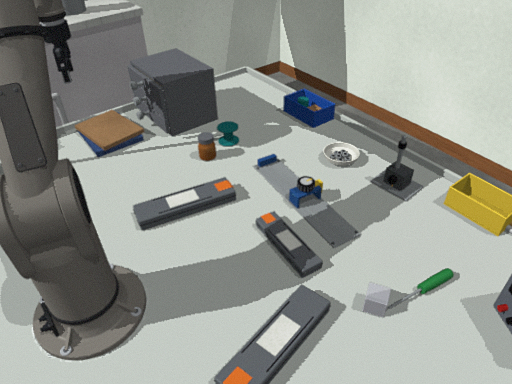

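View pics/top0.png

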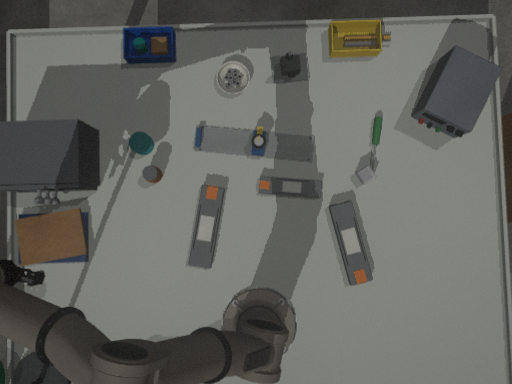

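```bash
cat > h.py <<'E'
from station import *
import numpy as np, cv2
from scipy.spatial.transform import Rotation as R
def rot(q): return R.from_quat([q[1],q[2],q[3],q[0]]).as_matrix()
def p2w(r,px,z):
    """px: Nx2 row,col -> world at height z"""
    px=np.atleast_2d(np.asarray(px,float)); K=r["mtx"]
    d=np.c_[(px[:,1]-K[0,2])/K[0,0],(px[:,0]-K[1,2])/K[1,1]]; u=d.copy()
    for _ in range(20): u=d/(1+r["k1"]*(u**2).sum(1,keepdims=True))
    v=np.c_[u[:,0],-u[:,1],-np.ones(len(u))]@rot(r["rotation"]).T
    s=(z-r["eye"][2])/v[:,2]
    return r["eye"]+v*s[:,None]
def w2p(r,P):
    P=np.atleast_2d(P); c=(P-r["eye"])@rot(r["rotation"]); u=np.c_[c[:,0]/-c[:,2],-c[:,1]/-c[:,2]]
    u=u*(1+r["k1"]*(u**2).sum(1,keepdims=True)); K=r["mtx"]
    return np.c_[u[:,1]*K[1,1]+K[1,2],u[:,0]*K[0,0]+K[0,2]]
E
python3 - <<'E'
from h import *
for c in ("top","side"):
    r=read_camera(c)
    for q,z in (("case_center",.026),("cradle",.004),("stop",.02),("ring_grip",.066),("spool",.03),("cube",.02),("jar",.04),("driver",.01)):
        for d in silhouettes(c,q)[:4]:
            m=d["mask"]; px=np.argwhere(m); W=p2w(r,px,z)
            (cx,cy),(w,h),a=cv2.minAreaRect((W[:,:2]*1000).astype(np.float32))
            print(c,q,round(d["conf"],2),np.round(d["pixel"],0),"n",len(px),"ctr",round(cx),round(cy),"wh",round(w),round(h),"a",round(a,1))
    b=r["color"][:,:,::-1]
    if c=="top": cv2.imwrite("pics/topz.png",cv2.resize(b[100:220,180:330],None,fx=5,fy=5,interpolation=cv2.INTER_CUBIC))
    else: cv2.imwrite("pics/sidez.png",cv2.resize(b[140:290,230:380],None,fx=4,fy=4,interpolation=cv2.INTER_CUBIC))
E
```

```text
top case_center 0.85 [225. 204.] n 1941 ctr 321 156 wh 79 265 a 79.0
top case_center 0.81 [187. 289.] n 1138 ctr 439 -116 wh 203 62 a 84.9
top case_center 0.69 [247. 351.] n 2023 ctr 253 -305 wh 267 79 a 12.9
top cradle 0.58 [142. 255.] n 3009 ctr 594 -7 wh 390 100 a 82.1
top stop 0.66 [141. 255.] n 3063 ctr 591 -7 wh 386 100 a 82.1
top stop 0.46 [185. 289.] n 1093 ctr 439 -119 wh 201 58 a 84.5
top ring_grip 0.6 [174. 154.] n 253 ctr 491 316 wh 60 51 a 88.3
top ring_grip 0.51 [138. 261.] n 194 ctr 597 -20 wh 38 67 a 88.3
top spool 0.74 [143. 142.] n 388 ctr 595 359 wh 77 62 a 61.7
top cube 0.7 [173. 365.] n 233 ctr 471 -363 wh 49 53 a 31.3
top jar 0.54 [173. 152.] n 263 ctr 494 323 wh 64 50 a 61.8
top driver 0.75 [132. 376.] n 235 ctr 609 -408 wh 26 113 a 81.3
side case_center 0.94 [206. 181.] n 2602 ctr 322 149 wh 110 270 a 78.6
side case_center 0.86 [340. 274.] n 5103 ctr 257 -303 wh 272 87 a 13.4
side case_center 0.68 [247. 287.] n 1870 ctr 433 -121 wh 215 68 a 84.8
side case_center 0.53 [186. 311.] n 317 ctr 624 6 wh 68 71 a 48.6
side cradle 0.7 [198. 307.] n 3202 ctr 609 6 wh 410 126 a 82.9
side stop 0.85 [200. 309.] n 3398 ctr 597 -8 wh 407 130 a 83.0
side ring_grip 0.85 [184. 309.] n 318 ctr 587 -32 wh 58 70 a 51.1
side spool 0.94 [135. 228.] n 450 ctr 598 367 wh 166 67 a 56.9
side cube 0.74 [298. 377.] n 730 ctr 474 -357 wh 83 49 a 32.0
side jar 0.92 [147. 207.] n 435 ctr 496 330 wh 163 50 a 62.2
side driver 0.91 [281. 432.] n 566 ctr 580 -401 wh 30 188 a 83.5
```

View pics/topz.png

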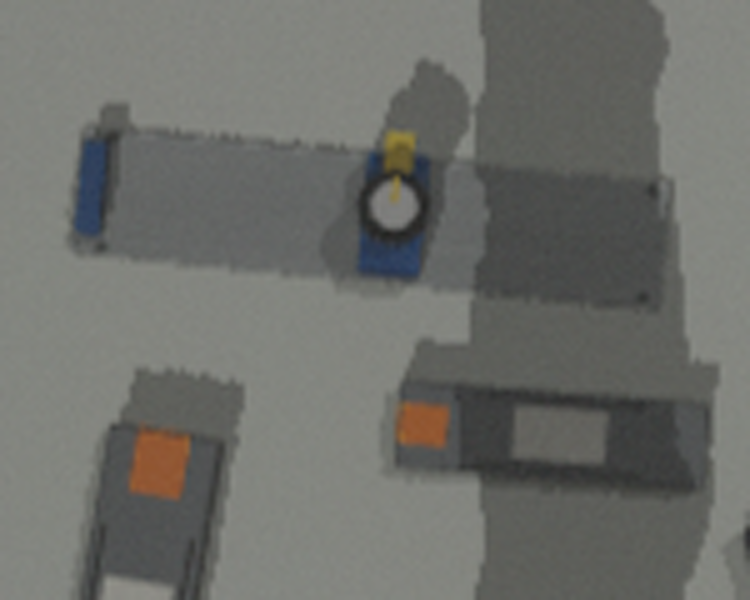

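View pics/sidez.png

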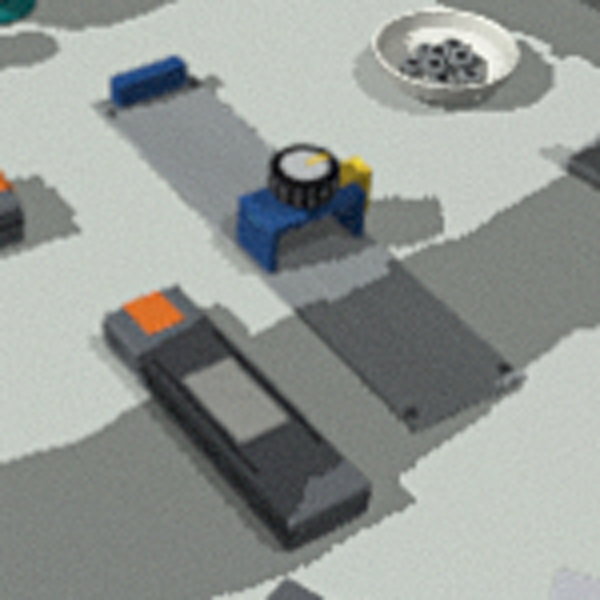

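```bash
cat > fit.py <<'E'
from h import *
from scipy.optimize import least_squares
def fit(obs,x0):
    """obs: list (cam dict, local xyz mm, (row,col))"""
    def pred(p):
        c,s=np.cos(p[2]),np.sin(p[2]); out=[]
        for r,l,px in obs:
            l=np.array(l)/1000; P=[p[0]+c*l[0]-s*l[1],p[1]+s*l[0]+c*l[1],l[2]]
            out.append(w2p(r,P)[0]-px)
        return np.array(out)
    s=least_squares(lambda p:pred(p).ravel(),x0,loss="soft_l1")
    return s.x,pred(s.x)
E
cat > m1.py <<'E'
from fit import *
T=read_camera("top");S=read_camera("side")
t=lambda x,y:(100+y/5-.4,180+x/5-.4)
s=lambda x,y:(140+y/4-.4,230+x/4-.4)
oT=[(T,l,t(*p)) for l,p in [((42,210,4),(95,127)),((-42,210,4),(73,251)),((-42,-180,4),(657,308)),((42,-180,4),(670,180)),
 ((38,20,42),(370,152)),((38,-20,42),(430,155)),((-38,-20,42),(418,278)),((-38,20,42),(360,272)),
 ((30,206,26),(85,140)),((30,190,26),(108,140)),((-30,190,26),(100,235)),((-30,206,26),(77,235)),((0,0,66),(394,204))]]
oS=[(S,l,s(*p)) for l,p in [((-42,-180,4),(412,430)),((42,-180,4),(523,380)),((-42,210,4),(93,105)),((-38,-20,42),(275,222)),((-38,-20,4),(275,272)),((-38,20,42),(240,197)),((-38,20,4),(238,247)),((0,0,66),(305,163))]]
for o in (oT,oS,oT+oS):
    x,e=fit(o,[.6,-.01,-.1]); print("cradle",x[:2]*1000,np.degrees(x[2])); print(np.round(e,1).tolist())
cT=[(T,l,t(*p)) for l,p in [((28,100,26),(405,383)),((-28,100,26),(395,468)),((28,-100,26),(712,403)),((-28,-100,26),(695,490))]]
cS=[(S,l,s(*p)) for l,p in [((-28,100,26),(105,322)),((28,100,26),(178,287)),((-28,-100,26),(290,522)),((28,-100,26),(370,492)),((-28,-100,0),(290,550))]]
for o in (cT,cS,cT+cS):
    x,e=fit(o,[.44,-.11,-.1]); print("case",x[:2]*1000,np.degrees(x[2])); print(np.round(e,1).tolist())
E
python3 m1.py
```

```text
cradle [586.1314079  -21.47029523] -7.111472349240197
[[0.1, -2.2], [0.5, -0.4], [0.2, 1.0], [0.5, 0.6], [-0.3, -0.1], [0.2, 0.3], [-0.9, 0.5], [-0.9, -0.3], [0.1, -0.2], [0.5, 0.1], [-0.2, -0.2], [-0.7, -0.5], [0.4, 0.3]]
cradle [588.61100229 -17.05195128] -7.9608367741433534
[[0.1, 0.7], [-0.4, 0.4], [-0.8, 0.6], [1.9, -0.6], [0.5, -1.2], [-0.2, -0.3], [-1.7, -0.2], [0.5, 0.2]]
cradle [586.31429536 -20.19909389] -7.294340853627983
[[-0.1, -2.6], [0.3, -0.8], [0.4, 0.5], [0.6, 0.3], [-0.4, -0.4], [0.2, -0.0], [-1.0, 0.1], [-1.0, -0.7], [-0.2, -0.5], [0.3, -0.3], [-0.5, -0.6], [-0.9, -0.9], [0.4, -0.1], [1.1, 1.8], [0.3, 1.3], [0.3, 0.0], [2.9, -0.3], [1.6, -0.9], [0.8, -0.1], [-0.6, -0.0], [1.4, 0.4]]
case [ 439.89079312 -118.94946508] -5.873675433843547
[[-0.3, -0.7], [-0.0, 0.0], [0.2, -0.3], [0.1, 1.9]]
case [ 440.75667423 -116.29132706] -6.486431039475715
[[-1.6, -0.7], [-0.9, 0.1], [1.8, 0.2], [-1.2, 0.9], [2.4, -0.4]]
case [ 439.83450111 -117.6266016 ] -6.293319642493366
[[-0.5, -1.1], [-0.2, -0.4], [0.5, -0.7], [0.3, 1.4], [-1.1, -0.8], [-0.4, 0.0], [2.3, 0.4], [-0.8, 1.1], [3.0, -0.2]]
```

```bash
cat > go.py <<'E'
from h import *
import sys
CR=np.array([.5863,-.0205]); CY=np.radians(-7.2)
def cr(x,y):  # cradle mm -> world xy
    c,s=np.cos(CY),np.sin(CY); x/=1000;y/=1000
    return CR[0]+c*x-s*y, CR[1]+s*x+c*y
def units(pos,yawdeg):
    o=get_obs(); M=rot(o["tool_rot"]); 
    y=np.radians(yawdeg); Rt=np.array([[np.cos(y),np.sin(y),0],[np.sin(y),-np.cos(y),0],[0,0,-1]])
    d=M.T@(np.array(pos)-o["eef_pos"])/.025
    rv=R.from_matrix(M.T@Rt).as_rotvec(degrees=True)/10
    print("t",round(o["t"],2),"pos",np.round(o["eef_pos"],4),"yaw",round(np.degrees(np.arctan2(M[1,0],M[0,0])),2),"tilt",np.round(M[:2,2],4),"F",np.round(o["contact_force"],1),"w",round(o["gripper_width"],3))
    print("shift",np.round(d,3),"rot",np.round(rv,3))
E
python3 -c "
from go import *
units((.4346,-.1677,.17),-6.2)"
```

```text
t 1.9 pos [0.2256 0.6362 0.3039] yaw 70.47 tilt [0. 0.] F [1.1 0.1 0.6] w 1.003
shift [-27.512  18.626   5.356] rot [-0.    -0.     7.667]
```

Call:
{"fn": "apply_moves", "kwargs": {
  "moves": [
    [[-10.9,15.5,0],[0,0,5],1],
    [[-10.9,15.5,0],[0,0,5],1],
    [[-10.9,15.5,0],[0,0,5],1],
    [[-10.9,15.5,0],[0,0,5],1],
    [[-10.9,15.5,0],[0,0,5],1],
    [[-10.9,15.5,0],[0,0,5],1],
    [[-10.9,15.5,0],[0,0,5],1],
    [[-27.5,18.6,5.36],[0,0,7.67],1],
    [[-27.5,18.6,5.36],[0,0,7.67],1],
    [[-27.5,18.6,5.36],[0,0,7.67],1],
    [[-27.5,18.6,5.36],[0,0,7.67],1],
    [[-27.5,18.6,5.36],[0,0,7.67],1],
    [[-27.5,18.6,5.36],[0,0,7.67],1],
    [[-27.5,18.6,5.36],[0,0,7.67],1],
    [[-27.5,18.6,5.36],[0,0,7.67],1],
    [[-27.5,18.6,5.36],[0,0,7.67],1],
    [[-27.5,18.6,5.36],[0,0,7.67],1]
  ],
  "force": 40
}}

```text
t: 4.03
eef_pos: [0.4344, -0.1666, 0.17]
tool_rot: [-0.0, 0.999, -0.054, 0.0]
contact_force: [-0.5, -0.2, 0.7]
gripper_width: 0.996
```

```bash
python3 -c "
from go import *
units((.4346,-.1677,.074),-6.2)"
```

```text
t 4.03 pos [ 0.4344 -0.1666  0.17  ] yaw -6.2 tilt [0.0003 0.0005] F [-0.5 -0.2  0.7] w 0.996
shift [0.012 0.046 3.842] rot [-0.003 -0.001  0.   ]
```

Call:
{"fn": "apply_moves", "kwargs": {
  "moves": [
    [[0,0,1.5],[0,0,0],1],
    [[0,0,3.0],[0,0,0],1],
    [[0,0,3.84],[0,0,0],1],
    [[0,0,3.84],[0,0,0],1],
    [[0,0,3.84],[0,0,0],-1],
    [[0,0,3.84],[0,0,0],-1],
    [[0,0,3.84],[0,0,0],-1],
    [[0,0,3.84],[0,0,0],-1],
    [[0,0,3.84],[0,0,0],-1],
    [[0,0,3.84],[0,0,0],-1]
  ],
  "force": 50
}}

```text
t: 5.28
eef_pos: [0.4351, -0.167, 0.0752]
tool_rot: [-0.0, 0.999, -0.054, 0.001]
contact_force: [-1.3, 1.2, 4.7]
gripper_width: 0.644
```

```bash
cat > snap.py <<'E'
from go import *
def snap(n,z=3,T=(90,230,170,340),S=(130,290,220,400)):
    out={}
    for c,(a,b,l,r_) in (("top",T),("side",S)):
        r=read_camera(c); out[c]=r; im=r["color"][a:b,l:r_,::-1]
        cv2.imwrite(f"pics/{n}_{c}.png",cv2.resize(im,None,fx=z,fy=z,interpolation=cv2.INTER_CUBIC))
    return out
E
python3 -c "
from snap import *
x,y=cr(0,-182)
units((x,y,.12),-7.2); snap('g1',4)"
```

```text
t 5.28 pos [ 0.4351 -0.167   0.0752] yaw -6.21 tilt [0.0027 0.0001] F [-1.3  1.2  4.7] w 0.644
shift [ 5.257  0.798 -1.777] rot [-0.002 -0.015  0.099]
```

View pics/g1_side.png

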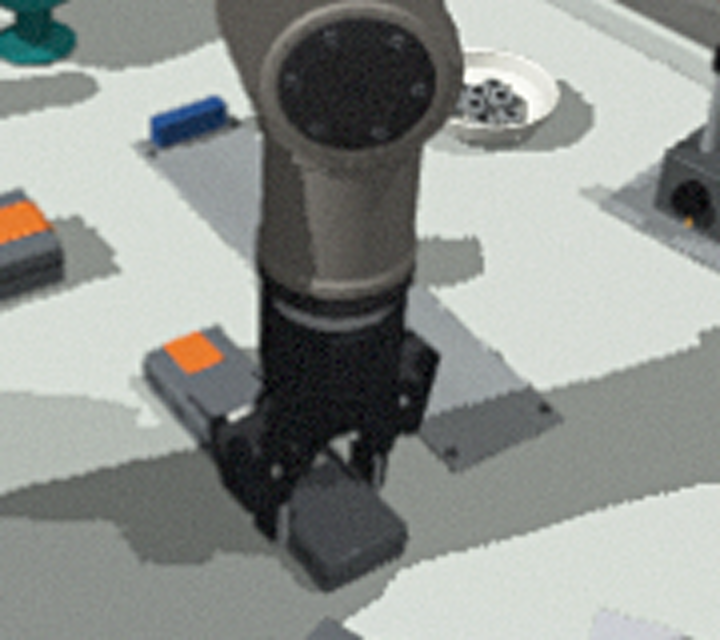

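View pics/g1_top.png

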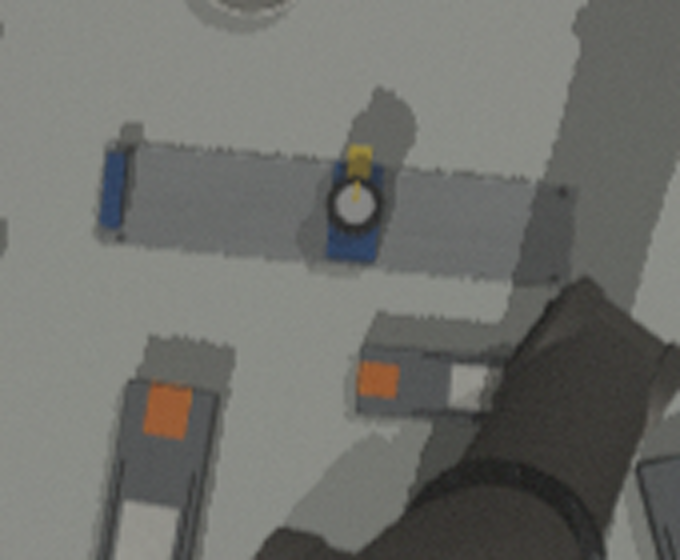

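```bash
python3 -c "
from snap import *
r=read_camera('top')
px=[(90+y/4-.4,170+x/4-.4) for x,y in ((364,346),(355,413),(379,380))]
W=p2w(r,px,.026); o=get_obs(); M=rot(o['tool_rot'])
print(np.round(W*1000,1)); print(np.round((W-o['eef_pos'])@M*1000,1))
r=read_camera('side')
px=[(130+y/4-.4,220+x/4-.4) for x,y in ((145,360),(218,325),(193,353))]
W=p2w(r,px,.026); print(np.round((W-o['eef_pos'])@M*1000,1))
"
```

```text
[[477.3 -24.7  26. ]
 [423.4 -15.8  26. ]
 [449.4 -36.   26. ]]
[[ 2.640e+01 -1.460e+02  4.940e+01]
 [-2.820e+01 -1.490e+02  4.920e+01]
 [-1.000e-01 -1.318e+02  4.930e+01]]
[[ -28.1 -146.7   49.2]
 [  27.4 -149.8   49.4]
 [   0.2 -136.2   49.3]]
```

```bash
python3 -c "
from snap import *
x,y=cr(0,-184)
units((x,y,.11),-7.2)"
```

```text
t 5.47 pos [ 0.4351 -0.167   0.0752] yaw -6.21 tilt [0.0027 0.0001] F [-0.1  1.7  5.2] w 0.642
shift [ 5.253  0.878 -1.377] rot [-0.003 -0.015  0.099]
```

Call:
{"fn": "apply_moves", "kwargs": {
  "moves": [
    [[0,0,-1.4],[0,0,0],-1],
    [[1,0.2,-1.4],[0,0,0.1],-1],
    [[2.5,0.4,-1.4],[0,0,0.1],-1],
    [[4,0.7,-1.4],[0,0,0.1],-1],
    [[5.25,0.88,-1.4],[0,0,0.1],-1],
    [[5.25,0.88,-1.4],[0,0,0.1],-1],
    [[5.25,0.88,-1.4],[0,0,0.1],-1]
  ]
}}

```text
t: 6.35
eef_pos: [0.5613, -0.203, 0.109]
tool_rot: [-0.0, 0.998, -0.063, -0.0]
contact_force: [-0.4, 0.1, -3.3]
gripper_width: 0.648
```

```bash
python3 -c "
from snap import *
x,y=cr(0,-184)
units((x,y,.0795),-7.2); snap('g2',4)"
```

```text
t 6.35 pos [ 0.5613 -0.203   0.109 ] yaw -7.22 tilt [-0.001   0.0003] F [-0.4  0.1 -3.3] w 0.648
shift [ 0.08  -0.006  1.18 ] rot [-0.001  0.006 -0.002]
```

View pics/g2_side.png

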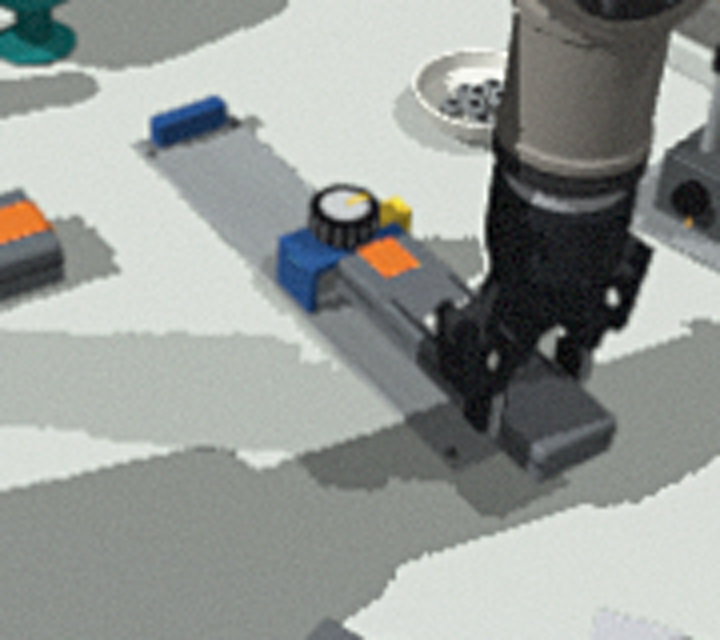

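View pics/g2_top.png

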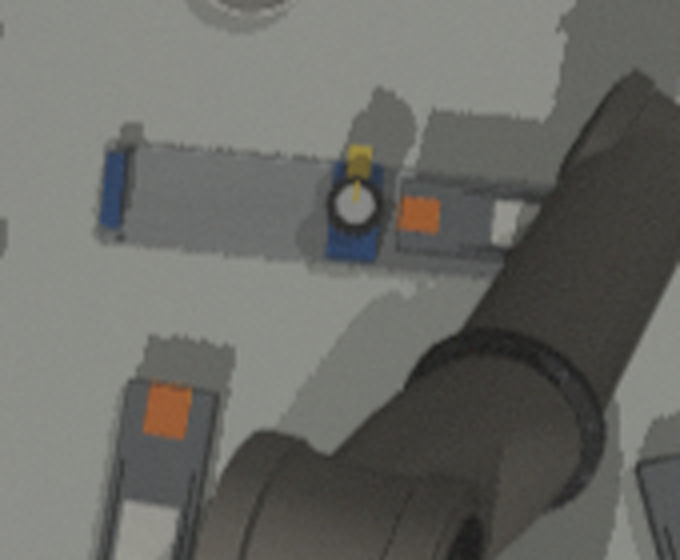

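Call:
{"fn": "apply_moves", "kwargs": {
  "moves": [
    [[0.08,0,0.7],[0,0,0],-1],
    [[0.08,0,1.15],[0,0,0],-1],
    [[0.08,0,1.15],[0,0,0],-1],
    [[0.08,0,1.15],[0,0,0],-1]
  ]
}}

```text
t: 6.95
eef_pos: [0.5637, -0.2035, 0.0794]
tool_rot: [-0.0, 0.998, -0.063, -0.001]
contact_force: [-0.1, -0.2, -2.8]
gripper_width: 0.647
```

```bash
python3 -c "
from snap import *
x,y=cr(0,-184)
units((x,y,.0795),-7.2); snap('g3',7,T=(115,185,190,300),S=(165,245,275,380))"
```

```text
t 6.95 pos [ 0.5637 -0.2035  0.0794] yaw -7.23 tilt [-0.0012  0.0003] F [-0.1 -0.2 -2.8] w 0.647
shift [-0.019 -0.014 -0.005] rot [-0.001  0.007 -0.003]
```

View pics/g3_side.png

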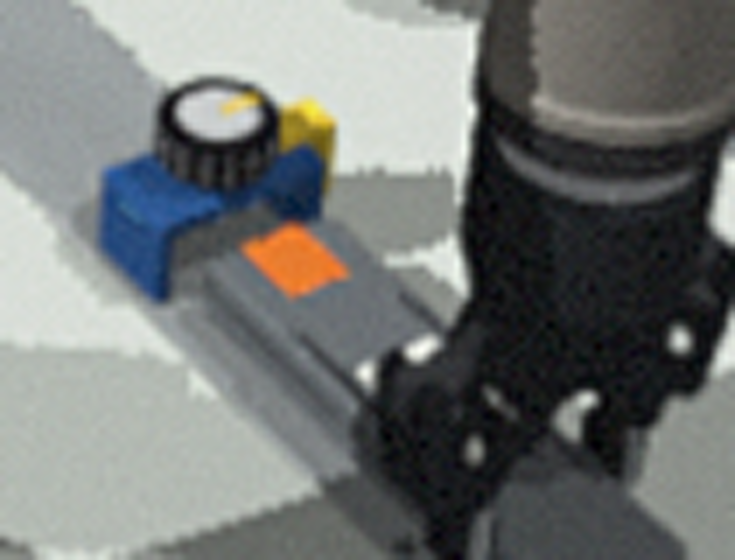

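View pics/g3_top.png

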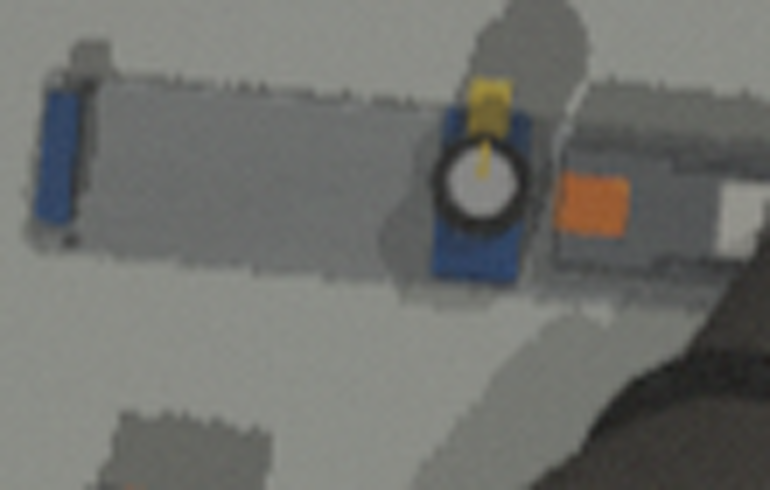

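```bash
python3 -c "
from snap import *
r=read_camera('top'); t=lambda L:[(115+y/7-.43,190+x/7-.43) for x,y in L]
def cl(W):
    c,s=np.cos(CY),np.sin(CY); d=W[:,:2]-CR; return np.round(np.c_[c*d[:,0]+s*d[:,1],-s*d[:,0]+c*d[:,1]]*1000,1)
for n,L,z in (('bridge',((445,108),(531,112),(518,283),(432,277)),.042),('stop',((48,90),(82,92),(70,226),(35,222)),.026),('latch',((558,175),(630,180),(622,237),(553,232)),.030),('nose',((562,150),(550,268)),.030),('knob',((482,182),),.066),('plateBL/BR',((27,247),),.004),('plateedge +x',((130,77),(300,88),(420,103)),.004),('edge -x',((120,253),(250,270),(370,280)),.004)):
    a=cl(p2w(r,t(L),z)); print(n,a.tolist(),a.mean(0))
o=get_obs(); M=rot(o['tool_rot']); print('tool',cl(o['eef_pos'][None]))
"
```

```text
bridge [[36.8, 20.3], [38.7, -19.2], [-40.4, -20.8], [-41.4, 18.7]] [-1.575 -0.25 ]
stop [[30.4, 205.0], [31.0, 189.2], [-31.8, 188.4], [-31.5, 204.7]] [ -0.475 196.825]
latch [[12.8, -34.5], [13.6, -67.8], [-13.1, -66.6], [-13.8, -34.7]] [ -0.125 -50.9  ]
nose [[24.5, -35.2], [-30.6, -34.9]] [ -3.05 -35.05]
knob [[0.8, -0.1]] [ 0.8 -0.1]
plateBL/BR [[-40.9, 210.4]] [-40.9 210.4]
plateedge +x [[43.8, 170.3], [46.3, 90.0], [44.6, 33.0]] [44.9        97.76666667]
edge -x [[-39.5, 166.5], [-41.7, 104.9], [-41.0, 48.3]] [-40.73333333 106.56666667]
tool [[   0.8 -184.3]]
```

Call:
{"fn": "apply_moves", "kwargs": {
  "moves": [
    [[-0.03,0,0.05],[0,0,0],-1],
    [[-0.03,-0.3,0.05],[0,0,0],-1],
    [[-0.03,-0.7,0.05],[0,0,0],-1],
    [[-0.03,-1.1,0.05],[0,0,0],-1],
    [[-0.03,-1.5,0.05],[0,0,0],-1],
    [[-0.03,-1.9,0.05],[0,0,0],-1],
    [[-0.03,-2.2,0.05],[0,0,0],-1]
  ]
}}

```text
t: 7.98
eef_pos: [0.5707, -0.1484, 0.0791]
tool_rot: [0.0, 0.998, -0.063, 0.0]
contact_force: [0.4, -0.5, 0.5]
gripper_width: 0.642
```

```bash
python3 -c "
from snap import *
x,y=cr(0,-63)
units((x,y,.0785),-7.2); snap('g4',5,T=(115,205,190,320),S=(150,250,245,380))"
```

```text
t 7.97 pos [ 0.5707 -0.1484  0.0791] yaw -7.21 tilt [ 0.0006 -0.0003] F [ 0.4 -0.5  0.5] w 0.642
shift [-0.02  -2.632  0.025] rot [ 0.001 -0.004 -0.001]
```

View pics/g4_side.png

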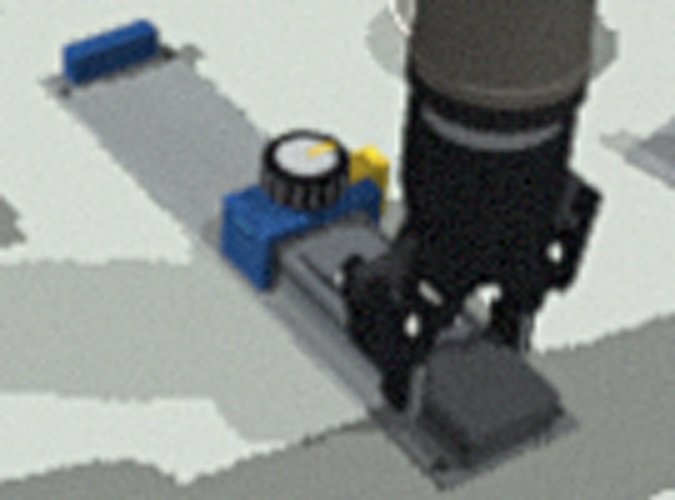

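View pics/g4_top.png

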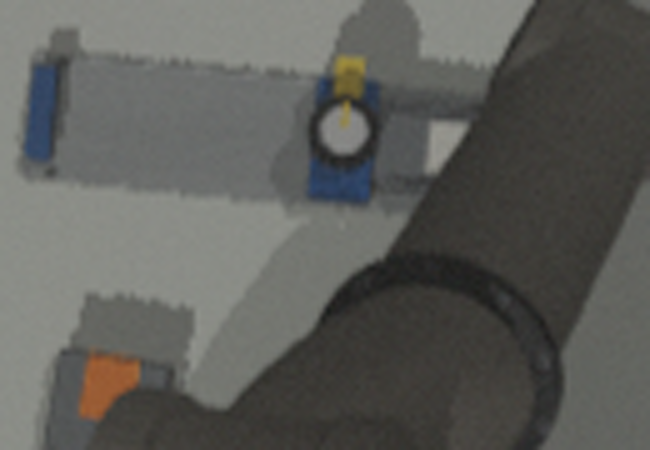

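Call:
{"fn": "apply_moves", "kwargs": {
  "moves": [
    [[0,-0.4,0],[0,0,0],-1],
    [[0,-0.8,0],[0,0,0],-1],
    [[0,-1.2,0],[0,0,0],-1],
    [[0,-1.6,0],[0,0,0],-1],
    [[0,-2.0,0],[0,0,0],-1],
    [[0,-2.4,0],[0,0,0],-1],
    [[0,-2.75,0],[0,0,0],-1],
    [[0,-2.75,0],[0,0,0],-1]
  ]
}}

```text
t: 9.07
eef_pos: [0.5793, -0.0788, 0.079]
tool_rot: [-0.001, 0.998, -0.062, -0.0]
contact_force: [-0.4, 3.6, 5.1]
gripper_width: 0.642
```

```bash
python3 -c "
from snap import *
x,y=cr(0,-63)
units((x,y,.0785),-7.2); snap('g5',5,T=(115,205,190,320),S=(150,250,245,380))"
```

```text
t 9.07 pos [ 0.5793 -0.0788  0.079 ] yaw -7.13 tilt [0.     0.0017] F [-0.4  3.6  5.1] w 0.642
shift [-0.016  0.172  0.021] rot [-0.01   0.001  0.007]
```

View pics/g5_side.png

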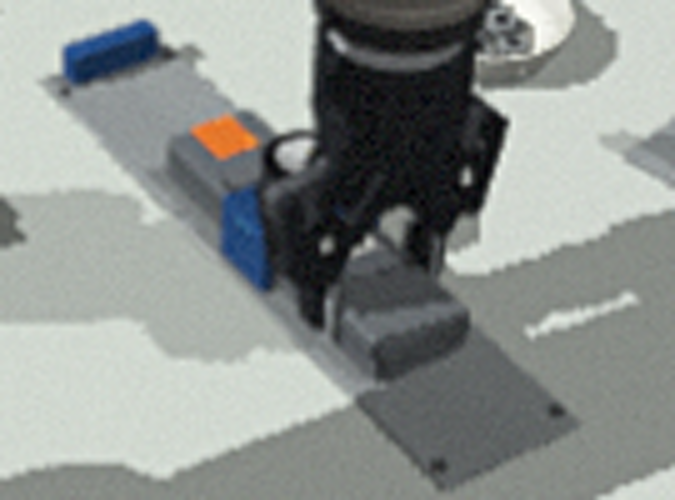

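View pics/g5_top.png

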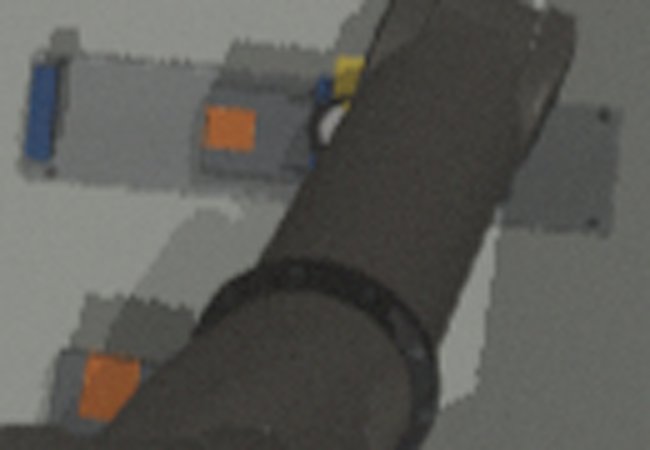

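Call:
{"fn": "apply_moves", "kwargs": {
  "moves": [
    [[0,0,0],[0,0,0],1],
    [[0,0,0],[0,0,0],1],
    [[0,0,0],[0,0,0],1],
    [[0,0,0],[0,0,0],1],
    [[0,0,-1],[0,0,0],1],
    [[0,0,-2.5],[0,0,0],1],
    [[0,0,-4.5],[0,0,0],1],
    [[0,0,-4.5],[0,0,0],1],
    [[0,-2,-4.5],[0,0,0],1],
    [[0,-4,-4.5],[0,0,0],1],
    [[0,-5.1,-4.5],[0,0,0],1],
    [[0,-5.1,-4.5],[0,0,0],1],
    [[0,-5.1,-4.5],[0,0,0],1]
  ]
}}

```text
t: 10.8
eef_pos: [0.5945, 0.0446, 0.1909]
tool_rot: [0.001, 0.998, -0.064, -0.0]
contact_force: [-0.5, -0.9, -0.2]
gripper_width: 1.002
```

```bash
python3 -c "
from snap import *
x,y=cr(0,68)
units((x,y,.079),-7.2); snap('g6',5,T=(115,205,190,320),S=(150,250,245,380))"
```

```text
t 10.8 pos [0.5945 0.0446 0.1909] yaw -7.29 tilt [-0.001 -0.001] F [-0.5 -0.9 -0.2] w 1.002
shift [ 3.000e-03 -1.010e-01  4.474e+00] rot [ 0.006  0.005 -0.009]
```

View pics/g6_side.png

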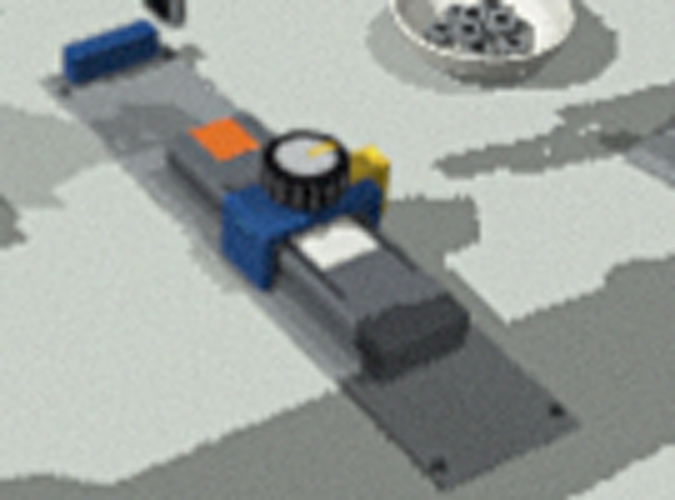

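View pics/g6_top.png

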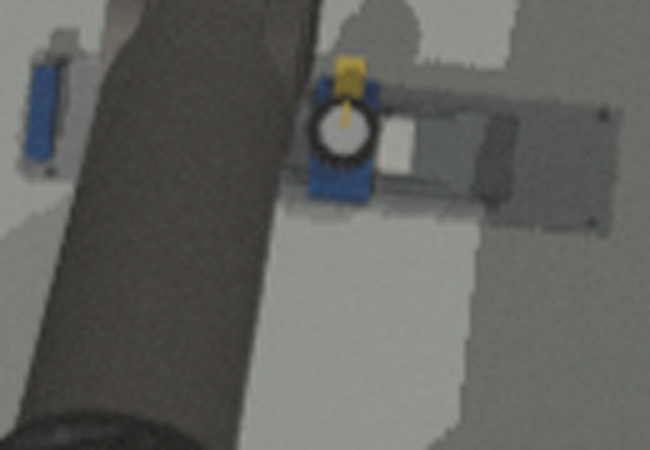

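Call:
{"fn": "apply_moves", "kwargs": {
  "moves": [
    [[0,-0.1,2],[0,0,0],1],
    [[0,-0.1,3.5],[0,0,0],1],
    [[0,-0.1,4.45],[0,0,0],1],
    [[0,-0.1,4.45],[0,0,0],1],
    [[0,-0.1,4.45],[0,0,0],-1],
    [[0,-0.1,4.45],[0,0,0],-1],
    [[0,-0.1,4.45],[0,0,0],-1],
    [[0,-0.1,4.45],[0,0,0],-1],
    [[0,-0.1,4.45],[0,0,0],-1]
  ]
}}

```text
t: 12.02
eef_pos: [0.5964, 0.0479, 0.0818]
tool_rot: [-0.0, 0.998, -0.063, 0.001]
contact_force: [-0.2, -0.5, 6.9]
gripper_width: 0.639
```

```bash
python3 -c "
from snap import *
x,y=cr(0,168)
units((x,y,.079),-7.2); snap('g7',5,T=(115,205,190,320),S=(150,250,245,380))"
```

```text
t 12.03 pos [0.5964 0.0479 0.0818] yaw -7.25 tilt [0.0027 0.0003] F [-0.2 -0.5  6.9] w 0.639
shift [-0.061 -3.953  0.113] rot [-0.004 -0.015 -0.005]
```

View pics/g7_side.png

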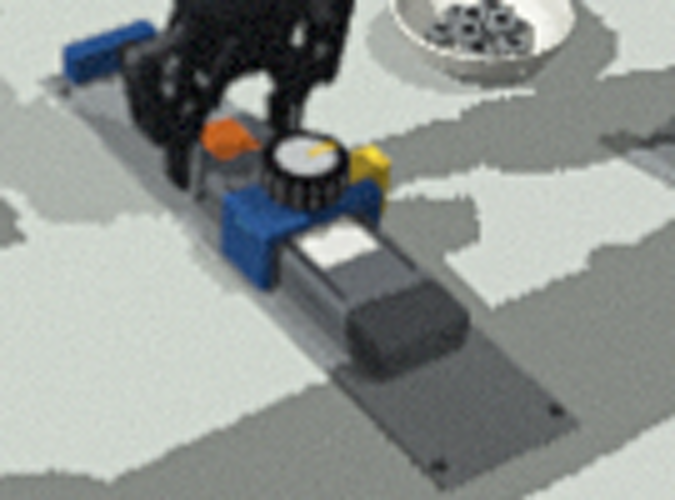

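Call:
{"fn": "apply_moves", "kwargs": {
  "moves": [
    [[0,0,-0.04],[0,0,0],-1],
    [[0,-0.4,-0.04],[0,0,0],-1],
    [[0,-0.9,-0.04],[0,0,0],-1],
    [[0,-1.4,-0.04],[0,0,0],-1],
    [[0,-1.9,-0.04],[0,0,0],-1],
    [[0,-2.4,-0.04],[0,0,0],-1],
    [[0,-2.9,-0.04],[0,0,0],-1],
    [[0,-3.4,-0.04],[0,0,0],-1],
    [[0,-3.75,-0.04],[0,0,0],-1],
    [[0,-3.75,-0.04],[0,0,0],-1]
  ]
}}

```text
t: 13.38
eef_pos: [0.6078, 0.1433, 0.0818]
tool_rot: [-0.001, 0.998, -0.062, 0.001]
contact_force: [0.1, -0.1, 6.7]
gripper_width: 0.644
```

```bash
python3 -c "
from snap import *
x,y=cr(0,168)
units((x,y,.079),-7.2); snap('g8',5,T=(115,205,190,320),S=(150,250,245,380))"
```

```text
t 13.38 pos [0.6078 0.1433 0.0818] yaw -7.14 tilt [0.0016 0.0011] F [ 0.1 -0.1  6.7] w 0.644
shift [-0.032 -0.112  0.111] rot [-0.007 -0.008  0.006]
```

View pics/g8_side.png

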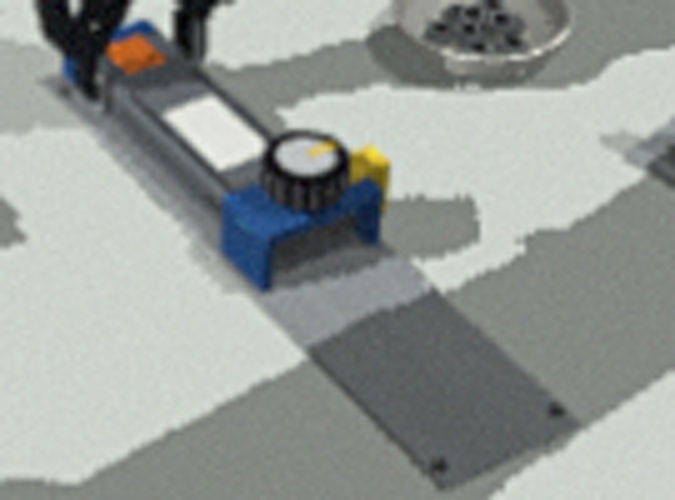

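View pics/g8_top.png

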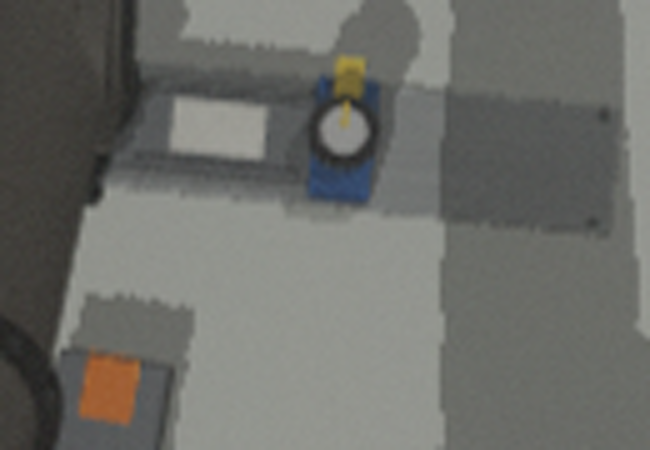

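Call:
{"fn": "apply_moves", "kwargs": {
  "moves": [
    [[0,-0.06,0],[0,0,0],-1],
    [[0,-0.12,0],[0,0,0],-1],
    [[0,-0.12,0],[0,0,0],-1]
  ]
}}

```text
t: 13.85
eef_pos: [0.608, 0.1445, 0.0818]
tool_rot: [0.0, 0.998, -0.063, 0.001]
contact_force: [-0.2, -3.8, 7.3]
gripper_width: 0.637
```

Call:
{"fn": "apply_moves", "kwargs": {
  "moves": [
    [[0,-0.05,0],[0,0,0],-1],
    [[0,-0.05,0],[0,0,0],-1]
  ]
}}

```text
t: 14.1
eef_pos: [0.6082, 0.1456, 0.0818]
tool_rot: [0.0, 0.998, -0.063, 0.001]
contact_force: [-0.4, -3.9, 6.2]
gripper_width: 0.643
```

Call:
{"fn": "apply_moves", "kwargs": {
  "moves": [
    [[0,-0.05,0],[0,0,0],-1],
    [[0,-0.05,0],[0,0,0],-1]
  ]
}}

```text
t: 14.35
eef_pos: [0.6083, 0.1468, 0.0818]
tool_rot: [0.0, 0.998, -0.063, 0.001]
contact_force: [-0.4, -4.4, 6.4]
gripper_width: 0.647
```

Call:
{"fn": "apply_moves", "kwargs": {
  "moves": [
    [[0,-0.08,0],[0,0,0],-1],
    [[0,-0.08,0],[0,0,0],-1]
  ]
}}

```text
t: 14.6
eef_pos: [0.6084, 0.147, 0.0818]
tool_rot: [0.001, 0.998, -0.063, 0.0]
contact_force: [-1.4, -7.1, 8.0]
gripper_width: 0.642
```

Call:
{"fn": "apply_moves", "kwargs": {
  "moves": [
    [[0,-0.08,0],[0,0,0],-1],
    [[0,-0.08,0],[0,0,0],-1]
  ]
}}

```text
t: 14.85
eef_pos: [0.6084, 0.1472, 0.0818]
tool_rot: [0.002, 0.998, -0.064, 0.0]
contact_force: [-2.4, -10.9, 8.9]
gripper_width: 0.642
```

```bash
python3 -c "
from snap import *
x,y=cr(0,168)
units((x,y,.079),-7.2); snap('g9',7,T=(115,185,190,300),S=(145,225,245,350))"
```

```text
t 14.85 pos [0.6084 0.1472 0.0818] yaw -7.32 tilt [-0.     -0.0047] F [ -2.4 -10.9   8.9] w 0.642
shift [-0.036  0.044  0.111] rot [ 0.027 -0.003 -0.012]
```

View pics/g9_side.png

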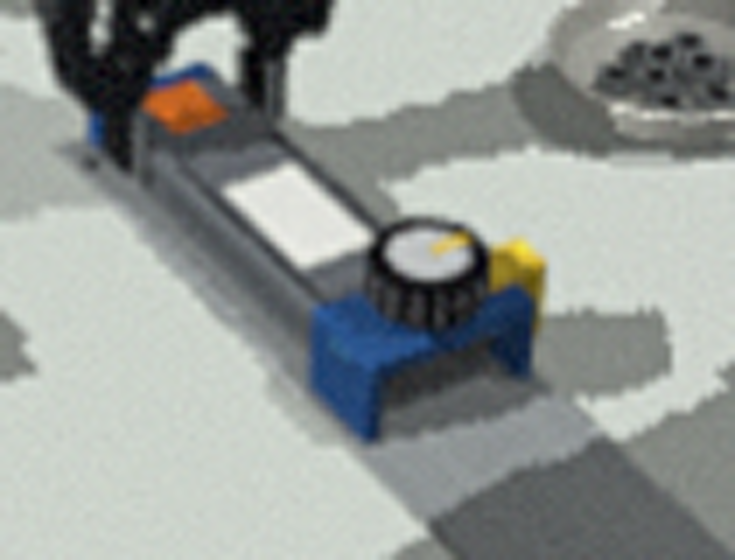

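Call:
{"fn": "apply_moves", "kwargs": {
  "moves": [
    [[0,0.12,0],[0,0,0],-1],
    [[0,0.12,0],[0,0,0],1],
    [[0,0.12,0],[0,0,0],1],
    [[0,0.12,0],[0,0,0],1],
    [[0,0.12,0],[0,0,0],1],
    [[0,0.12,-1],[0,0,0],1],
    [[0,0.12,-2.5],[0,0,0],1],
    [[0,0.12,-4.4],[0,0,0],1],
    [[0,0.12,-4.4],[0,0,0],1]
  ]
}}

```text
t: 16.08
eef_pos: [0.6101, 0.148, 0.195]
tool_rot: [-0.001, 0.998, -0.063, 0.003]
contact_force: [0.6, -0.9, -0.1]
gripper_width: 0.999
```

```bash
python3 -c "
from snap import *
x,y=cr(0,0)
units((x,y,.18),82.8); print(get_obs()['q'].round(2)); snap('g10',5,T=(115,205,190,320),S=(150,250,245,380))"
```

```text
t 16.07 pos [0.6101 0.148  0.195 ] yaw -7.25 tilt [0.0067 0.0025] F [ 0.6 -0.9 -0.1] w 0.999
shift [-0.099  6.807  0.577] rot [ 0.014 -0.044 -9.005]
[-0.74  0.57  0.56  1.8  -0.39  0.87 -0.13]
```

View pics/g10_side.png

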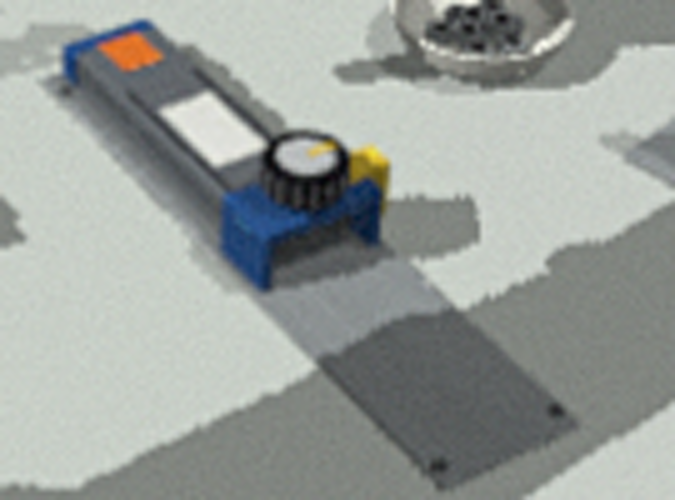

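Call:
{"fn": "apply_moves", "kwargs": {
  "moves": [
    [[-0.1,2,0.5],[0,0,-1],1],
    [[-0.1,4,0.57],[0,0,-2],1],
    [[-0.1,6,0.57],[0,0,-3],1],
    [[-0.1,6.8,0.57],[0,0,-9],1],
    [[-0.1,6.8,0.57],[0,0,-9],1],
    [[-0.1,6.8,0.57],[0,0,-9],1],
    [[-0.1,6.8,0.57],[0,0,-9],1],
    [[-0.1,6.8,0.57],[0,0,-9],1],
    [[-0.1,6.8,0.57],[0,0,-9],1],
    [[-0.1,6.8,0.57],[0,0,-9],1],
    [[-0.1,6.8,0.57],[0,0,-9],1],
    [[-0.1,6.8,0.57],[0,0,-9],1]
  ]
}}

```text
t: 17.68
eef_pos: [0.5839, -0.0205, 0.1765]
tool_rot: [-0.0, 0.751, 0.661, -0.0]
contact_force: [-0.3, 0.1, 0.1]
gripper_width: 0.998
```

```bash
python3 -c "
from snap import *
x,y=cr(0.5,0)
units((x,y,.124),82.8); print(get_obs()['q'].round(2)); snap('g11',5,T=(115,205,190,320),S=(150,250,245,380))"
```

```text
t 17.68 pos [ 0.5839 -0.0205  0.1765] yaw 82.71 tilt [-0.0006 -0.0001] F [-0.3  0.1  0.1] w 0.998
shift [0.012 0.117 2.101] rot [-0.004  0.001 -0.009]
[-0.19  0.48  0.15  1.89 -0.1   0.77  1.46]
```

View pics/g11_side.png

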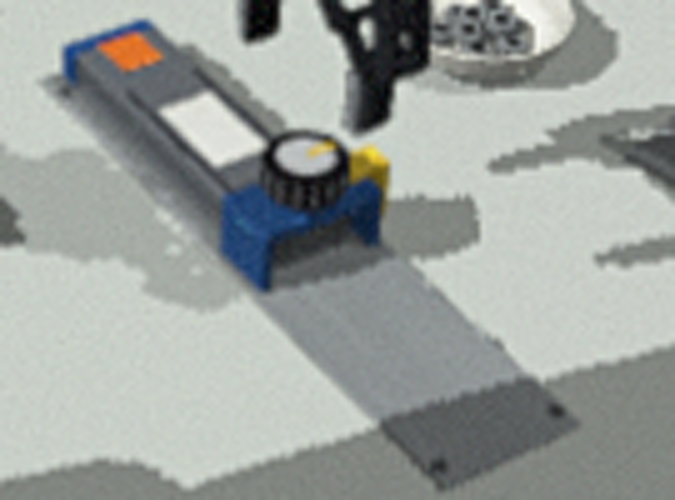

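Call:
{"fn": "apply_moves", "kwargs": {
  "moves": [
    [[0,0.11,1.2],[0,0,0],1],
    [[0,0.11,2.05],[0,0,0],1],
    [[0,0.11,2.05],[0,0,0],1],
    [[0,0.11,2.05],[0,0,0],-1],
    [[0,0.11,2.05],[0,0,0],-1],
    [[0,0.11,2.05],[0,0,0],-1],
    [[0,0.11,2.05],[0,0,0],-1],
    [[0,0.11,2.05],[0,0,0],-1],
    [[0,0.11,2.05],[0,0,0],-1]
  ],
  "force": 20
}}

```text
t: 18.9
eef_pos: [0.5885, -0.0171, 0.1276]
tool_rot: [-0.0, 0.749, 0.662, 0.003]
contact_force: [0.1, 8.2, 7.2]
gripper_width: 0.521
```

```bash
python3 -c "
from snap import *
x,y=cr(0,0)
units((x,y,.124),82.8); print(get_obs()['torque'].round(2)); snap('g12',5,T=(115,205,190,320),S=(150,250,245,380))"
```

```text
t 18.9 pos [ 0.5885 -0.0171  0.1276] yaw 82.94 tilt [0.004  0.0044] F [0.1 8.2 7.2] w 0.521
shift [-0.147 -0.069  0.145] rot [ 0.019 -0.028  0.014]
[1.87 0.03 0.02]
```

View pics/g12_side.png

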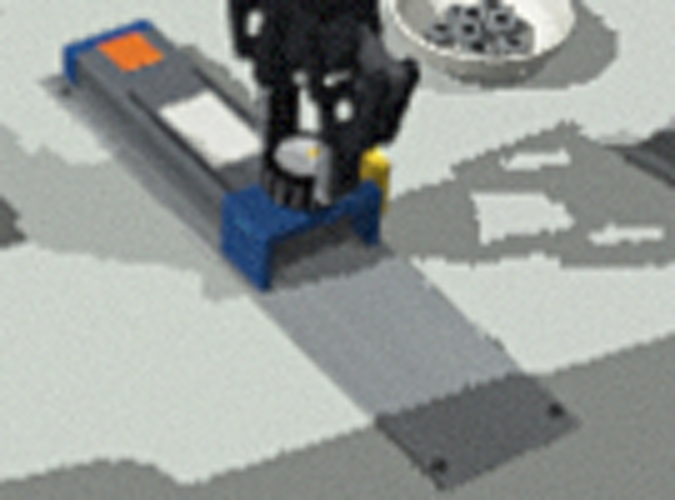

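Call:
{"fn": "apply_moves", "kwargs": {
  "moves": [
    [[0.13,0,-0.08],[0,0,0],-1],
    [[0.13,0,-0.08],[0,0,1],-1],
    [[0.13,0,-0.08],[0,0,2],-1],
    [[0.13,0,-0.08],[0,0,3],-1],
    [[0.13,0,-0.08],[0,0,4],-1]
  ]
}}

```text
t: 19.62
eef_pos: [0.5883, -0.0169, 0.1279]
tool_rot: [0.0, 0.932, 0.362, 0.001]
contact_force: [4.8, 2.2, -8.2]
gripper_width: 0.526
```

```bash
python3 -c "
from snap import *
x,y=cr(0,0)
units((x,y,.124),-3); print(get_obs()['torque'].round(2)); snap('g13',5,T=(115,205,190,320),S=(150,250,245,380))"
```

```text
t 19.62 pos [ 0.5883 -0.0169  0.1279] yaw 42.48 tilt [0.0027 0.0006] F [ 4.8  2.2 -8.2] w 0.526
shift [-0.155  0.051  0.158] rot [ 2.000e-03 -1.600e-02  4.548e+00]
[ 0.52 -0.99  0.02]
```

View pics/g13_side.png

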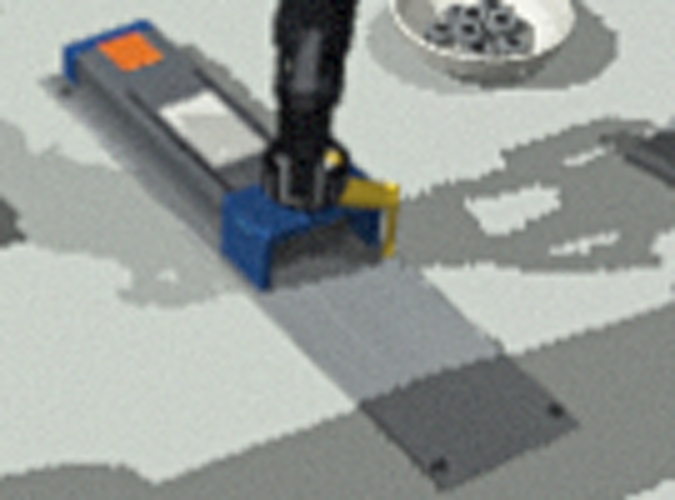

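Call:
{"fn": "apply_moves", "kwargs": {
  "moves": [
    [[0.05,0.05,0.05],[0,0,1],-1],
    [[0.05,0.05,0.05],[0,0,2],-1],
    [[0.05,0.05,0.05],[0,0,3],-1],
    [[0.05,0.05,0.05],[0,0,4],-1],
    [[0.05,0.05,0.05],[0,0,4.5],-1],
    [[0.05,0.05,0.05],[0,0,4.5],-1]
  ]
}}

```text
t: 20.48
eef_pos: [0.5885, -0.0172, 0.1277]
tool_rot: [-0.001, 1.0, -0.018, -0.001]
contact_force: [-4.7, 3.3, 9.8]
gripper_width: 0.521
```

```bash
python3 -c "
from snap import *
x,y=cr(0,0)
units((x,y,.124),-3); print(get_obs()['torque'].round(2)); snap('g14',5,T=(115,205,190,320),S=(150,250,245,380))"
```

```text
t 20.48 pos [ 0.5885 -0.0172  0.1277] yaw -2.03 tilt [-0.0013  0.0018] F [-4.7  3.3  9.8] w 0.521
shift [-0.081  0.135  0.147] rot [-0.01   0.008  0.097]
[ 0.61  0.8  -0.04]
```

View pics/g14_side.png

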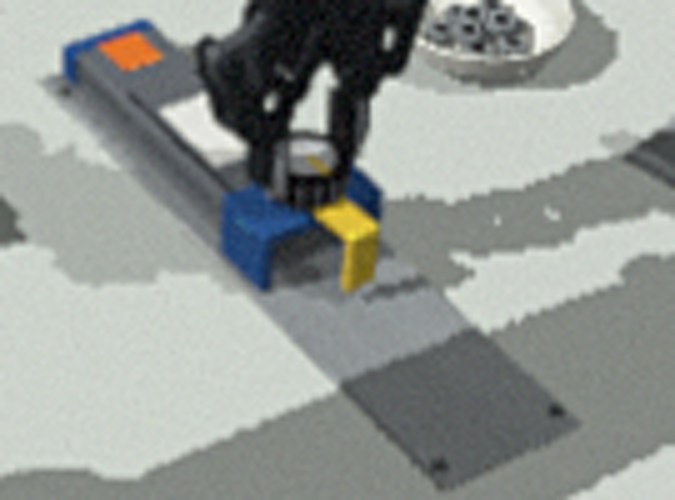

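Call:
{"fn": "apply_moves", "kwargs": {
  "moves": [
    [[0,0,0],[0,0,0.5],-1],
    [[0,0,0],[0,0,0.5],-1]
  ]
}}

```text
t: 20.82
eef_pos: [0.5881, -0.019, 0.1275]
tool_rot: [0.0, 0.998, -0.062, -0.001]
contact_force: [-3.6, -1.7, 9.0]
gripper_width: 0.525
```

```bash
python3 -c "
from snap import *
o=get_obs(); print(o['torque'].round(3)); units(o['eef_pos'],-3)"
```

```text
[-0.189  1.051 -0.039]
t 20.82 pos [ 0.5881 -0.019   0.1275] yaw -7.11 tilt [-0.0018 -0.0001] F [-3.6 -1.7  9. ] w 0.525
shift [0. 0. 0.] rot [ 0.001  0.01  -0.411]
```

Call:
{"fn": "apply_moves", "kwargs": {
  "moves": [
    [[0,0,0],[0,0,0],1],
    [[0,0,0],[0,0,0],1],
    [[0,0,0],[0,0,0],1],
    [[0,0,0],[0,0,0],1],
    [[0,0,-1],[0,0,0],1],
    [[0,0,-2.5],[0,0,0],1],
    [[0,0,-5],[0,0,0],1],
    [[0,0,-6],[0,0,0],1],
    [[0,4,-6],[0,0,0],1],
    [[0,8,-6],[0,0,0],1],
    [[0,8,-6],[0,0,0],1],
    [[0,8,-6],[0,0,0],1],
    [[0,8,-6],[0,0,0],1],
    [[0,8,-6],[0,0,0],1]
  ]
}}

```text
t: 22.58
eef_pos: [0.5645, -0.214, 0.276]
tool_rot: [-0.001, 0.998, -0.062, -0.0]
contact_force: [0.6, 1.0, -0.0]
gripper_width: 0.998
```

```bash
python3 -c "
from snap import *
o=get_obs(); units(o['eef_pos'],-3); snap('g15',5,T=(115,205,190,320),S=(150,250,245,380))"
```

```text
t 22.57 pos [ 0.5645 -0.214   0.276 ] yaw -7.06 tilt [-0.0004  0.0012] F [ 0.6  1.  -0. ] w 0.998
shift [0. 0. 0.] rot [-0.007  0.003 -0.406]
```

View pics/g15_side.png

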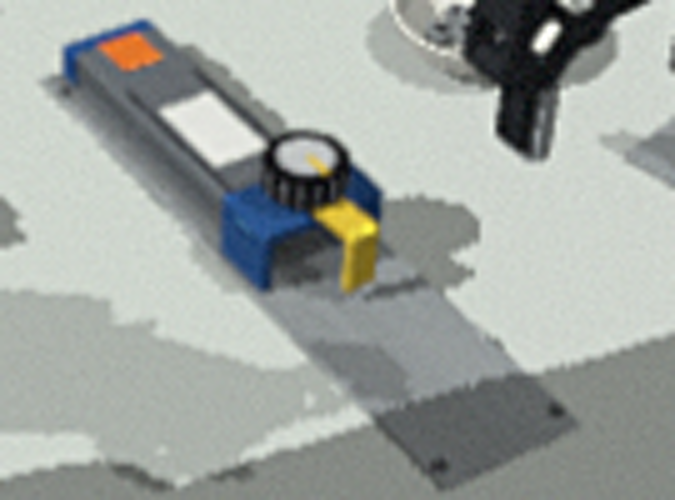

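View pics/g15_top.png

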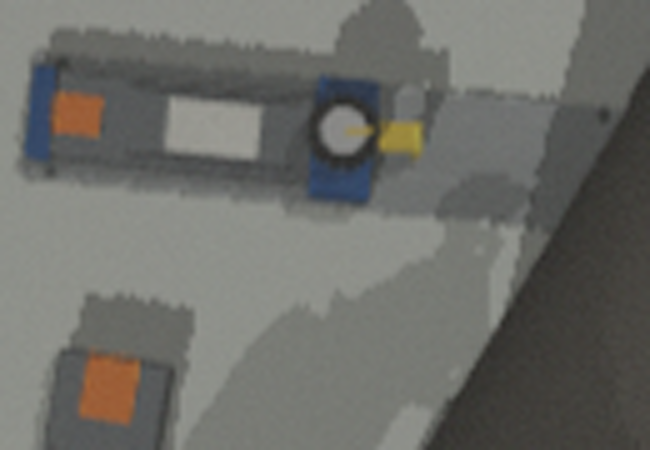

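Run:
```python
from snap import *
s=snap('fin',8,T=(120,170,190,275),S=(150,215,250,340)); r=s['top']
hsv=cv2.cvtColor(r['color'],cv2.COLOR_RGB2HSV)
def cl(W):
    c,s_=np.cos(CY),np.sin(CY); d=W[:,:2]-CR; return np.c_[c*d[:,0]+s_*d[:,1],-s_*d[:,0]+c*d[:,1]]*1000
win=np.zeros(hsv.shape[:2],bool); win[120:160,190:275]=1
for n,m,z in (('latch',(hsv[...,0]<20)&(hsv[...,1]>120)&win,.03),('stop',(hsv[...,0]>100)&(hsv[...,0]<130)&(hsv[...,1]>110)&win&(np.arange(512)<215),.026),('label',(r['color'].min(2)>140)&win&(hsv[...,1]<40)&(np.arange(512)>220)&(np.arange(512)<245)&(np.arange(384)[:,None]>132),.03)):
    a=cl(p2w(r,np.argwhere(m),z)); print(n,m.sum(),a.mean(0).round(1),np.percentile(a,[2,98],axis=0).round(1).tolist())
```

```text
latch 72 [  0.  173.2] [[-11.9, 159.5], [11.8, 187.4]]
stop 49 [  0.4 198.7] [[-26.6, 192.9], [26.1, 203.2]]
label 150 [-1.3 85.5] [[-14.8, 59.1], [12.9, 112.0]]
```

View pics/fin_top.png

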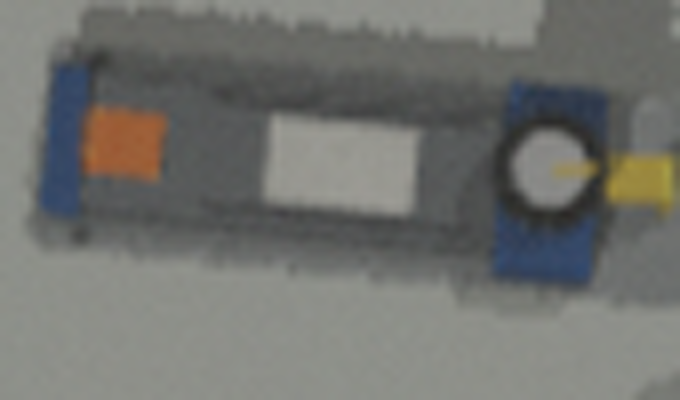

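View pics/fin_side.png

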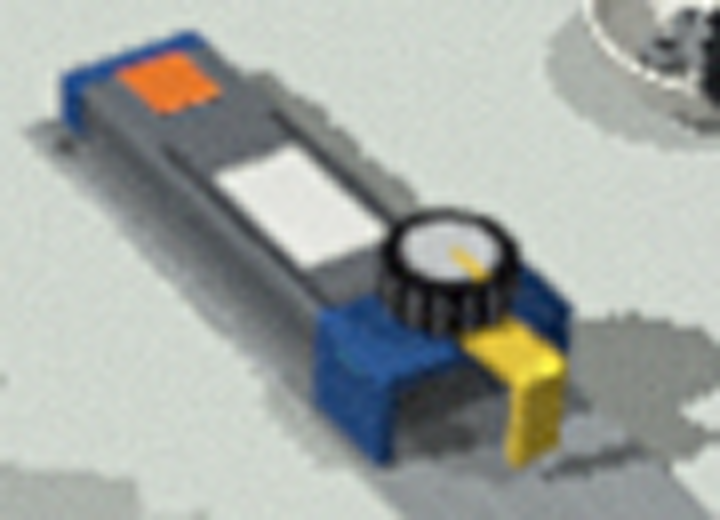

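```bash
python3 -c "
from station import *
print(hand_in())"
```

```text
the job is handed in; nothing more can be done
None
```

The case is stowed and locked in the cradle, and I handed the job in at about 23 s of the 58 s allowed.

- **Slide in:** I gripped the smallest of the three grey cases near its tail and set it on the plate. I slid it latch first under the bridge until about 90 mm stuck out past the bridge's middle, then let go.
- **Draw home:** I regripped it by the latch end from the far side and drew it on until the nose met the stop. Movement stopped while the force rose to about 11 N.
- **Lock:** I then turned the ring a quarter turn clockwise, let go and moved the arm clear.

Last checks:
- **Case:** in both pictures it lies flat with its nose at the stop. The top picture puts it within about 1 mm of the cradle's centreline and about 1° of straight.
- **Ring:** the yellow arm points to the open end with its tongue behind the tail, and it stayed there after I let go.
- **Other things:** I did not remeasure the spool, cube, jar and driver. The arm was not sent near them.
- **Forces:** the wrist readings I took stayed under about 15 N.

One disagreement: the two cameras placed the cradle about 4 mm apart along its length. When the jaws closed on the ring its position matched the side camera, so I relied on contact force, not the measured position, to tell when the nose was home.

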